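Nip down a chamber cover on one diagonal

ROBOT

A 6-joint arm with a two-finger parallel gripper is mounted at the origin on the work surface. World frame = base frame: x ahead of the robot, y to its left, z up, the work surface at z = 0. Lengths are in mm, angles in rad, forces in N, time in s.
With the tool pointing down it reaches from about 250 to 850 mm from the base axis. Payload 12.5 kg.
Tool frame: the origin (TCP) lies at the very end of the fingers, on their centre line; the grasp point (between the pads) lies 19 mm behind it; z points along the fingers, y is the line along which they close (so a half turn about z gives the same grasp; the last joint's range is limited). The gripper opens to 93 mm and grips with 3 to 60 N. Pads are 15 mm wide; open, the fingers measure 128 mm over their backs; the gripper's body (75 mm by 188 mm) begins 65 mm behind the grasp point.
Start: joints at [1.015, 0.351, 1.652, -0, 1.139, -0.085], TCP at [249.447, 490.163, 181.733] pointing down, gripper open.
Joint ranges: [-2.75, 2.75], [-0.79, 2.1], [0.01, 2.65], [-1.57, 4.71], [0.07, 3.14], [-2.87, 2.87]. Speed limits (rad/s): [2.22, 2.22, 2.79, 3.14, 3.14, 3.14].

INTERFACE

Orientations are given as a rotation vector (axis times angle).
In Python, from workcell import env gives the robot as it stands.
- The arm moves only by the tool drive_tool, never from a script. Its argument "commands" is a list of rows, each a list of 6 numbers: the shift along the tool's x, y, z normalised to -1 to 1, where 1 is 0.4 m, then the turn, a rotation vector about the tool's x, y, z normalised to -1 to 1, where 1 is 180 degrees. In form: [[tx, ty, tz, ax, ay, az], ...]. A call has 1 to 8 rows; each row is the pose to reach, as a shift and turn from the pose commanded when the call began, along the tool's axes at that moment, turning the shorter way round; what a row does not reach only later rows make up. A row lasts 1/10 s, in which the tool goes at most 50 mm and 8.59 degrees, less where a joint would pass 70% of its speed; a pose out of reach is approached as far as the arm can. A call with a number of a shift or a turn outside -1 to 1 is refused whole. A call with a gripper value outside its range is refused whole. "fingers" is the gripper command: -1 is shut, 1 is fully open, values between are in proportion, set as the call begins (left out, the last holds). The fingers move at their own pace and stop on an object; "grip_force" is the grip in N (left out, the last holds). Time passes only in rows, so rows that repeat a pose let the fingers close. It gives the time, the measured TCP pose, the force, the opening and the grip force at its end, in the units of the state.
- env.sense(): the state, without advancing time (a new reading comes with each control period).
- env.get_image(name): name is "scene" or "top" or "wrist"; returns the picture (480x640x3 uint8, red, green, blue); there is no depth.
- env.camera_info(name): a dict with "fovy" (degrees; the focal length in pixels is half the picture's height over the tangent of half this angle, whatever the lens; pixels are square), "cx", "cy" (the principal point, pixels), "rvec" (rotation vector, rad) and "tvec" (3), from world to camera coordinates, as OpenCV has them. Camera axes: x right, y down, z forward; pixel columns grow to the right and rows downward; lengths in mm; the calibration is good to about 2 mm. A picture is of the moment at which its call begins: read the wrist's pose just before it. camera_info takes no time and is no camera call; for the wrist camera it gives the pose at the moment of the call.
- env.close_job(): hands the job in; it is judged then, once.
The state is a dict: "t": time; "joint_pos": joint angles; "qvel": joint speeds; "joint_efforts": joint torques, N m; "ee_pos": TCP position; "ee_rot": TCP orientation; "ft_force": force on the tool from outside, world axes, zero at the start; "ft_torque": the same for the moment, N m; "grip_width": finger opening in mm; "grasp_force": force on a finger pad.
Only numpy, scipy, OpenCV 4.12 (cv2) and the standard library are available. Lean on these libraries where they do the work, as an engineer would, in place of code of your own. Each camera call takes 0.05 s, during which the arm holds its last target. There are 200 camera calls.

TASK

Start closing the vacuum chamber's gasketed cover in cross order: turn the red wing screw clockwise until it is fully tight against its stop (less than a quarter turn), and only then tighten the wing screw diagonally across from it just as far. Leave the two other wing screws loose as they are, and let go when done.

Things in the scene. Friction and masses are not known exactly. Their poses are not given: they have to be found in the camera images.
- chamber: White round vacuum chamber fixed to the bench, 196 mm across, 104 mm high to the face of its round aluminium cover, which has a black gasket under it, a flat sight glass in the middle and four wing screws at the corners of a 106 mm square. A brass nozzle sticks out low on its -x side. Origin: centre of its underside, on the bench; z up.
- red (a joint): The red wing screw, axis at (53, 53) mm in the chamber's frame. One straight wing 46 x 9 mm, flat sides z 118 to 138 mm (ears to 144): grip its middle across the 9 mm at z 128 to 132. Value in rad, clockwise from above: wing along chamber x at 0; 0 to 0.4 loose (the start); 1.4 tight, a hard stop. Stays where left (0.05 N m), never rises or sinks.
- opposite (a joint): The diagonally opposite black wing screw, axis at (-53, -53) mm in the chamber's frame. One straight wing 46 x 9 mm, flat sides z 118 to 138 mm (ears to 144): grip its middle across the 9 mm at z 128 to 132. Value in rad, clockwise from above: wing along chamber x at 0; 0 to 0.4 loose (the start); 1.4 tight, a hard stop. Stays where left (0.05 N m), never rises or sinks.
- beside_a (a joint): A black (beside the red) wing screw, axis at (-53, 53) mm in the chamber's frame. One straight wing 46 x 9 mm, flat sides z 118 to 138 mm (ears to 144): grip its middle across the 9 mm at z 128 to 132. Value in rad, clockwise from above: wing along chamber x at 0; 0 to 0.4 loose (the start); 1.4 tight, a hard stop. Stays where left (0.05 N m), never rises or sinks.
- beside_b (a joint): A black (beside the red) wing screw, axis at (53, -53) mm in the chamber's frame. One straight wing 46 x 9 mm, flat sides z 118 to 138 mm (ears to 144): grip its middle across the 9 mm at z 128 to 132. Value in rad, clockwise from above: wing along chamber x at 0; 0 to 0.4 loose (the start); 1.4 tight, a hard stop. Stays where left (0.05 N m), never rises or sinks.

How it is judged (in metres and radians):
On the way, in this order (a step that is already met when the one before it is completed fails the run):
1. the red wing screw is tight (within 0.2 rad of its stop) while the one across from it is still loose (below 0.7 rad) (value of joint red above 1.2 rad and value of joint opposite below 0.7 rad), for 0.2 s.
2. the wing screw across from the red one is tight too (within 0.2 rad of its stop) (value of joint each of opposite, red above 1.2 rad), for 0.2 s.
At the end, for the whole second after the job is handed in: The red wing screw and the one diagonally across from it are both within 0.2 rad of the stop at 1.4 (above 1.2), and the two others are still loose (below 0.7) (all of step 2 and value of joint each of beside_a, beside_b below 0.7 rad); the robot touches nothing.
It fails at once if one of the two wing screws beside the red one is turned beyond 0.7 rad (value of joint any of beside_a, beside_b above 0.7 rad).
It also fails if it takes over 48 s, if anything falls off the work surface, if the arm or the gripper's body presses on something with over 40 N, if the wrist force passes 120 N, or if a joint passes its speed limit or range.

## Working session

There is one attempt and no reset: what is moved stays moved. The work goes in short steps, Python scripts to look and compute and a tool call to move; the robot and the scene stay as the last step left them, time stands still between calls to the robot, and variables do not carry over. Pictures are saved under pics/ and viewed, at most 10 in all, crops included, and the job is handed in when it is done.

Besides the shell and the picture viewer there is one more tool, called after "Emit:" as name(argument=value, ...) on one line, values as JSON. drive_tool: Moves the arm, as the interface text tells. Its arguments: {"type":"object","properties":{"commands":{"type":"array","items":{"type":"array","items":{"type":"number"}}},"fingers":{"type":"number"},"grip_force":{"type":"number"}},"required":["commands"]}

```bash
mkdir -p pics
python3 - <<'E'
from workcell import env
import cv2
s=env.sense();print(s)
for n in("top","scene"):
    cv2.imwrite(f"pics/{n}0.png",env.get_image(n)[:,:,::-1]);print(n,env.camera_info(n))
E
```

```text
{'t': 0.0, 'joint_pos': array([ 1.01541446e+00,  3.51227253e-01,  1.65239964e+00,  1.03506961e-05,
        1.13906330e+00, -8.45647831e-02]), 'qvel': array([-9.30530009e-04,  1.59811338e-03, -9.91209821e-05, -4.64389178e-04,
        1.13125410e-03, -2.05034583e-04]), 'joint_efforts': array([ 6.80870126e-04, -4.97309411e+01, -2.85261387e+01,  6.99604978e-02,
        2.55326094e-02, -9.86546388e-05]), 'ee_pos': array([249.25331827, 489.87115378, 181.2156548 ]), 'ee_rot': array([-7.32669870e-01, -3.05459843e+00,  1.63167559e-03]), 'ft_force': array([-0.22054507, -0.07404149, -0.27562713]), 'ft_torque': array([-0.003267  , -0.0277892 ,  0.03247669]), 'grasp_force': 0.0, 'grip_width': 93.02005239115029}
top {'fovy': 52.74184762156693, 'cx': 309.8686104582624, 'cy': 240.5648060122217, 'rvec': array([ 2.20586397, -2.21788973,  0.08579261]), 'tvec': array([ 42.54167261, 567.83428658, 744.71006066])}
scene {'fovy': 45.82047304686833, 'cx': 337.6636224827282, 'cy': 235.2476310719503, 'rvec': array([ 1.04977286,  2.43297631, -1.00563919]), 'tvec': array([ 376.70666066, -255.0783919 , 1115.11638585])}
```

View pics/top0.png

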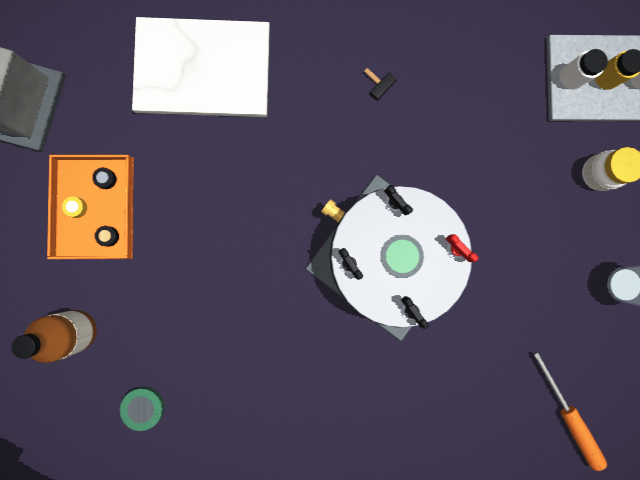

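The top view shows the chamber centred at about (402,256). The red screw is at (462,248) and the opposite one at (350,264). The two others are at (398,200) and (415,312), and the nozzle is at (332,211).

```bash
cat > h.py <<'E'
import numpy as np,cv2
from scipy.spatial.transform import Rotation as R
def ray(ci,px,z):
    f=240/np.tan(np.radians(ci["fovy"]/2)); M=R.from_rotvec(ci["rvec"]).as_matrix()
    c=-M.T@ci["tvec"]; px=np.atleast_2d(px).astype(float)
    d=np.c_[(px[:,0]-ci["cx"])/f,(px[:,1]-ci["cy"])/f,np.ones(len(px))]@M
    return c+d*((z-c[2])/d[:,2])[:,None]
def proj(ci,P):
    f=240/np.tan(np.radians(ci["fovy"]/2)); K=np.array([[f,0,ci["cx"]],[0,f,ci["cy"]],[0,0,1]])
    return cv2.projectPoints(np.float64(P).reshape(-1,3),ci["rvec"],ci["tvec"],K,None)[0][:,0]
E
python3 - <<'E'
from workcell import env
from h import *
im=cv2.imread("pics/top0.png");ci=env.camera_info("top");hsv=cv2.cvtColor(im,cv2.COLOR_BGR2HSV)
white=cv2.inRange(hsv,(0,0,150),(180,60,255)); 
cs,_=cv2.findContours(white,cv2.RETR_EXTERNAL,cv2.CHAIN_APPROX_NONE)
c=[c for c in cs if cv2.pointPolygonTest(c,(380,230),False)>0][0]
(x,y),r=cv2.minEnclosingCircle(cv2.convexHull(c));e=cv2.fitEllipse(cv2.convexHull(c));print(x,y,r,e,ray(ci,e[0],104))
disc=np.zeros(im.shape[:2],np.uint8);cv2.circle(disc,(int(x),int(y)),int(r+8),255,-1)
red=cv2.inRange(hsv,(0,120,80),(8,255,255))|cv2.inRange(hsv,(172,120,80),(180,255,255))
blk=cv2.inRange(im,(0,0,0),(60,60,60))
cv2.circle(disc,(int(x),int(y)),int(r-3),255,-1)
d2=np.zeros_like(disc);cv2.circle(d2,(int(x),int(y)),int(r-2),255,-1)
for n,m in(("red",red&disc),("blk",blk&d2)):
    for c in cv2.findContours(m,cv2.RETR_EXTERNAL,cv2.CHAIN_APPROX_NONE)[0]:
        if cv2.contourArea(c)<60: continue
        rr=cv2.minAreaRect(c);b=ray(ci,cv2.boxPoints(rr),135)
        e1,e2=b[1]-b[0],b[2]-b[1];l=e1 if np.linalg.norm(e1)>np.linalg.norm(e2) else e2
        print(n,np.round(rr[0]),b.mean(0).round(1),np.linalg.norm(e1).round(1),np.linalg.norm(e2).round(1),"dir",np.degrees(np.arctan2(l[1],l[0])).round(1)%180)
print("nozzle dir",ray(ci,[332,211],30), ray(ci,[320,240],0))
cv2.imwrite("pics/crop.png",cv2.resize(im[160:350,300:500],None,fx=3,fy=3,interpolation=cv2.INTER_CUBIC))
E
```

```text
400.9117736816406 257.1470642089844 71.20672607421875 ((401.4739990234375, 256.3621520996094), (139.47862243652344, 141.21759033203125), 154.1296844482422) [[541.27502328 -84.32316133 104.        ]]
red [460. 250.] [ 549.1 -156.1  135. ] 19.8 49.1 dir 47.599999999999994
blk [411. 311.] [469.2 -89.5 135. ] 15.3 41.9 dir 35.099999999999994
blk [349. 265.] [530.5  -7.6 135. ] 14.6 45.8 dir 33.30000000000001
blk [396. 202.] [613.3 -71.6 135. ] 18.3 44.7 dir 41.30000000000001
nozzle dir [[612.54892959   5.68056439  30.        ]] [[569.49276021  22.91602489   0.        ]]
```

View pics/crop.png

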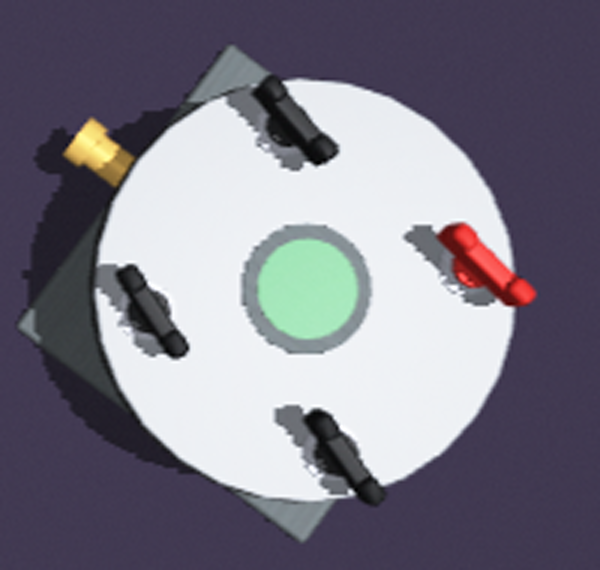

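View pics/scene0.png

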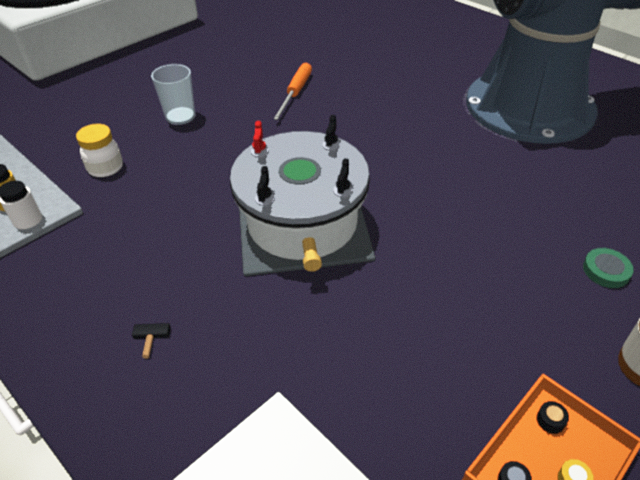

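The crop shows each wing's two ear ends clearly. In crop pixels they are:
- Red: (457,236) to (521,294)
- Top: (270,90) to (322,151)
- Left (the opposite screw): (131,278) to (177,344)
- Bottom: (321,423) to (371,492)

The scene view confirms that red is diagonally across from the screw on the robot's left. It also shows nothing tall close by.

Run:
```python
from workcell import env
from h import *
ci=env.camera_info("top")
E=np.array([[457,236],[521,294],[270,90],[322,151],[131,278],[177,344],[321,423],[371,492]],float)
P=ray(ci,(E-1)/3+[300,160],138)[:,:2]
names=["red","top","left(opp)","bottom"];C=[]
for i,n in enumerate(names):
    a,b=P[2*i],P[2*i+1];d=b-a;C.append((a+b)/2);print(n,C[-1].round(1),np.linalg.norm(d).round(1),np.degrees(np.arctan2(d[1],d[0])).round(1))
C=np.array(C);print("centre",C.mean(0),"diag",np.linalg.norm(C[0]-C[2]),np.linalg.norm(C[1]-C[3]))
# chamber model: red(53,53) opp(-53,-53); beside_a(-53,53) beside_b(53,-53)
M=np.array([[53,53],[-53,53],[-53,-53],[53,-53]],float)
W=(C-C.mean(0));t=np.arctan2((M[:,0]*W[:,1]-M[:,1]*W[:,0]).sum(),(M*W).sum());print("yaw",np.degrees(t))
r=np.array([[np.cos(t),-np.sin(t)],[np.sin(t),np.cos(t)]]);print((M@r.T+C.mean(0)).round(1))
s=env.sense();print(R.from_rotvec(s["ee_rot"]).as_matrix().round(3)); wi=env.camera_info("wrist");print(wi, -R.from_rotvec(wi["rvec"]).as_matrix().T@wi["tvec"])
```

```text
red [ 551.4 -158.1] 37.8 -132.6
top [615.3 -73.8] 35.2 -140.1
left(opp) [532.1 -10.3] 35.0 -145.5
bottom [467.9 -93.5] 36.9 -144.5
centre [541.67539856 -83.93021137] diag 149.02595561404104 148.74269962488046
yaw -127.48197652594583
[[ 551.5 -158.2]
 [ 616.   -74.1]
 [ 531.9   -9.6]
 [ 467.4  -93.7]]
[[-0.891  0.454 -0.   ]
 [ 0.454  0.891 -0.001]
 [ 0.    -0.001 -1.   ]]
{'fovy': 59.135169411030795, 'cx': 323.4510006074239, 'cy': 235.6881507637619, 'rvec': array([-2.4495745 , -1.50037428, -0.22752896]), 'tvec': array([-549.54975149,  -35.62816542,  391.6423016 ])} [176.00284361 527.97778021 383.30203572]
```

Emit:
drive_tool(commands=[[0, 0, -0.25, 0, 0, 0], [0, 0, -0.25, 0, 0, 0.05], [-0.7, -0.55, -0.25, 0, 0, 0.29], [-0.7, -0.55, -0.25, 0, 0, 0.29], [-0.7, -0.55, -0.25, 0, 0, 0.29], [-0.7, -0.55, -0.25, 0, 0, 0.29], [-0.7, -0.55, -0.25, 0, 0, 0.29], [-0.7, -0.55, -0.25, 0, 0, 0.29]], fingers=0.2)

```text
t: 0.9
ee_pos: [375.9, 216.1, 281.7]
ee_rot: [2.008, 2.416, 0.0]
ft_force: [1.2, 0.6, -0.4]
grip_width: 55.8
grasp_force: 0.0
```

```bash
cat >> h.py <<'E'
def go(x,y,z,wing,s):
    "shift/turn in tool axes (normalised) to put TCP at x,y,z pointing down, tool y square to wing direction (deg)"
    A=R.from_rotvec(s["ee_rot"]);yaw=np.radians(wing+90)  # tool y heading
    Y=np.array([np.cos(yaw),np.sin(yaw),0]);Z=np.array([0,0,-1.]);T=R.from_matrix(np.c_[np.cross(Y,Z),Y,Z])
    d=A.inv().apply(np.array([x,y,z])-s["ee_pos"])/400;w=(A.inv()*T).as_rotvec()/np.pi
    print("cmd",d.round(4),w.round(4),"now",s["ee_pos"].round(1),"q",s["joint_pos"].round(2),"F",s["ft_force"].round(1),"t",round(s["t"],2))
E
python3 -c "
from h import *
from workcell import env
go(551.4,-158.2,230,-132.6,env.sense())"
```

```text
cmd [-1.0001  0.2605  0.1292] [ 0.     -0.      0.2952] now [375.9 216.1 281.7] q [ 0.41  0.04  1.79 -0.    1.32  0.23] F [ 1.2  0.6 -0.4] t 0.9
```

Emit:
drive_tool(commands=[[-1, 0.26, 0.13, 0, 0, 0.295], [-1, 0.26, 0.13, 0, 0, 0.295], [-1, 0.26, 0.13, 0, 0, 0.295], [-1, 0.26, 0.13, 0, 0, 0.295], [-1, 0.26, 0.13, 0, 0, 0.295], [-1, 0.26, 0.13, 0, 0, 0.295], [-1, 0.26, 0.13, 0, 0, 0.295], [-1, 0.26, 0.13, 0, 0, 0.295]])

```text
t: 1.7
ee_pos: [546.2, -142.6, 231.3]
ee_rot: [-2.874, -1.269, 0.0]
ft_force: [-0.5, 0.3, -0.6]
grip_width: 55.4
grasp_force: 0.0
```

Emit:
drive_tool(commands=[[0, 0, 0, 0, 0, 0], [0, 0, 0, 0, 0, 0]])

```text
t: 1.9
ee_pos: [545.5, -141.0, 230.9]
ee_rot: [-2.873, -1.268, 0.002]
ft_force: [-0.4, -0.3, -0.1]
grip_width: 55.7
grasp_force: 0.0
```

```bash
python3 -c "
from h import *
from workcell import env
s=env.sense();go(551.4,-158.2,113,-132.6,s)
ci=env.camera_info('wrist');im=env.get_image('wrist')[:,:,::-1];cv2.imwrite('pics/w1.png',im);np.save('w1.npy',ci)
print(proj(ci,[[551.4,-158.2,138]]))"
```

```text
cmd [-0.0216  0.0404  0.2948] [-0.0006  0.0002  0.0013] now [ 545.5 -141.   230.9] q [-0.34  0.33  1.55  0.    1.26  0.4 ] F [-0.4 -0.3 -0.1] t 1.9
[[344.00526574 236.37538744]]
```

View pics/w1.png

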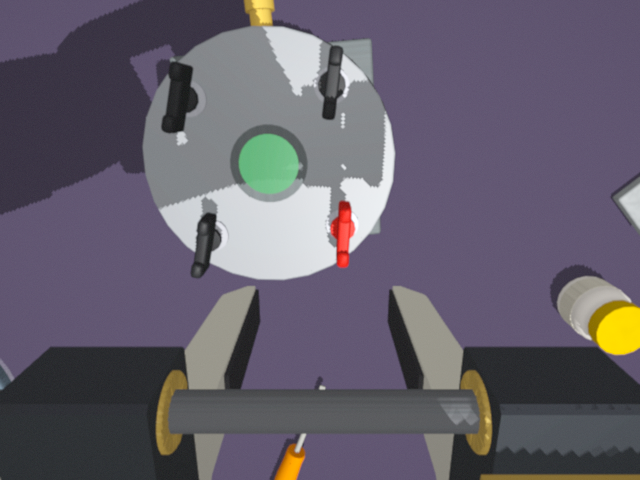

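The wrist view shows the red wing running from (344,208) to (344,262). Its centre is about 1 px from the prediction, and it lines up with the fingers.

Emit:
drive_tool(commands=[[-0.022, 0.04, 0, 0, 0, 0], [-0.022, 0.04, 0.1, 0, 0, 0], [-0.022, 0.04, 0.2, 0, 0, 0], [-0.022, 0.04, 0.25, 0, 0, 0], [-0.022, 0.04, 0.295, 0, 0, 0], [-0.022, 0.04, 0.295, 0, 0, 0], [-0.022, 0.04, 0.295, 0, 0, 0]])

```text
t: 2.65
ee_pos: [552.2, -157.7, 114.7]
ee_rot: [2.872, 1.272, 0.001]
ft_force: [-0.5, -0.2, -0.6]
grip_width: 56.1
grasp_force: 0.0
```

Emit:
drive_tool(commands=[[0, 0, 0, 0, 0, 0], [0, 0, 0, 0, 0, 0], [0, 0, 0, 0, 0, 0], [0, 0, 0, 0, 0, 0], [0, 0, 0, 0, 0, 0], [0, 0, 0, 0, 0, 0]], fingers=-1, grip_force=15)

```text
t: 3.25
ee_pos: [551.7, -157.8, 113.9]
ee_rot: [2.873, 1.271, 0.0]
ft_force: [-1.1, -0.2, 0.1]
grip_width: 12.2
grasp_force: 0.0
```

```bash
python3 -c "
from h import *
from workcell import env
s=env.sense();print(s['grip_width'],s['grasp_force'],s['ft_torque']);go(551.4,-158.2,113,-207.5,s)"
```

```text
12.240364911334579 0.0 [-0.01025094  0.12370712  0.01792392]
cmd [-0.0013 -0.      0.0021] [ 0.     -0.      0.4179] now [ 551.7 -157.8  113.9] q [-0.36  0.47  1.65 -0.    1.02  0.38] F [-1.1 -0.2  0.1] t 3.25
```

Emit:
drive_tool(commands=[[0, 0, 0, 0, 0, 0], [0, 0, 0, 0, 0, 0], [0, 0, 0, 0, 0, 0]])

```text
t: 3.55
ee_pos: [551.7, -157.8, 113.8]
ee_rot: [-2.873, -1.271, 0.0]
ft_force: [-1.0, 0.4, -0.0]
grip_width: 0.2
grasp_force: 0.0
```

The fingers shut without meeting anything, so I'll take another look.

```bash
python3 -c "
from h import *
from workcell import env
for n in('wrist','scene','top'):
    im=env.get_image(n)[:,:,::-1]
    if n=='scene': im=cv2.resize(im[80:290,180:420],None,fx=2.5,fy=2.5)
    if n=='top': im=cv2.resize(im[130:350,300:520],None,fx=2.5,fy=2.5)
    cv2.imwrite(f'pics/{n}2.png',im)
ci=env.camera_info('wrist');s=env.sense();print(proj(ci,[[551.4,-158.2,138],[551.4,-158.2,104],s['ee_pos']]))"
```

```text
[[321.23976011 296.13553033]
 [321.52280234 268.56629542]
 [321.42203792 274.73945246]]
```

View pics/wrist2.png

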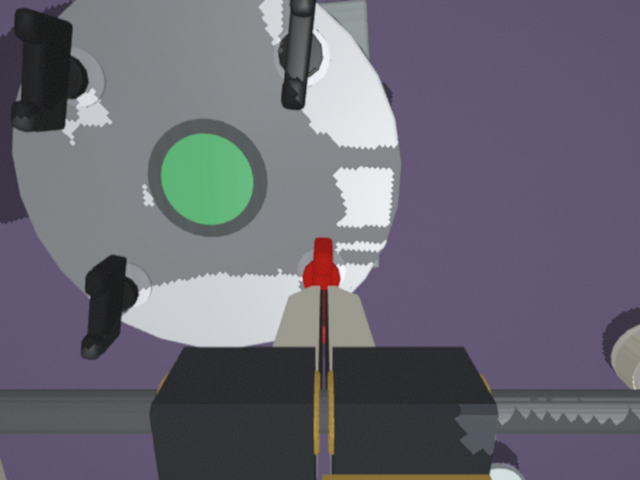

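View pics/scene2.png

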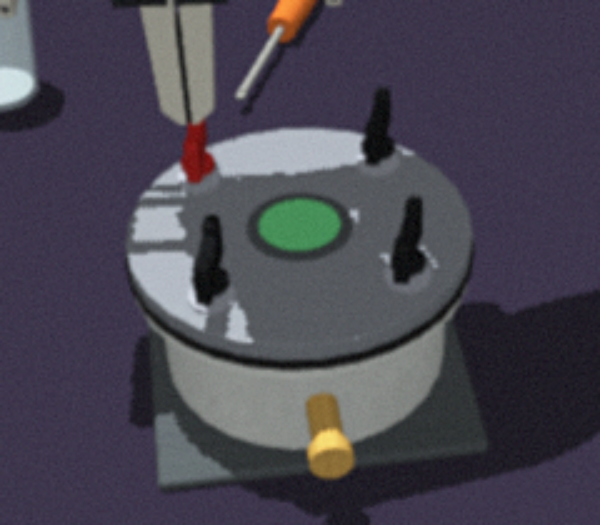

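The fingers closed beside the wing, on its outer end. Red is still visible at (321,240–285), ahead of the fingertips. I'll check the heights and position by triangulating across the views.

Run:
```python
from h import *
from workcell import env
s=env.sense();sc=env.camera_info('scene');tp=env.camera_info('top')
print(s['ee_pos'],proj(sc,[s['ee_pos'],[551.4,-158.2,138]]), "seen tip",187/2.5+180,122/2.5+80)
# triangulate red blob scene vs top, before move
w=np.load('w1.npy',allow_pickle=True).item()
def tri(a,pa,b,pb):
    def l(ci,p):
        x,y=ray(ci,p,0)[0],ray(ci,p,300)[0];return x,(y-x)/np.linalg.norm(y-x)
    (p,u),(q,v)=l(a,pa),l(b,pb);n=np.linalg.lstsq(np.c_[u,-v],q-p,rcond=None)[0];A,B=p+u*n[0],q+v*n[1]
    return ((A+B)/2).round(1),np.linalg.norm(A-B).round(1)
def redc(f):
    im=cv2.imread(f);h=cv2.cvtColor(im,cv2.COLOR_BGR2HSV);m=cv2.inRange(h,(0,150,60),(6,255,255))|cv2.inRange(h,(174,150,60),(180,255,255))
    n,l,st,c=cv2.connectedComponentsWithStats(m);i=1+st[1:,4].argmax();print(f,st[i],c[i]);return c[i]
a,b,c=redc('pics/top0.png'),redc('pics/scene0.png'),redc('pics/w1.png')
print("top-scene",tri(tp,a,sc,b),"top-wrist",tri(tp,a,w,c),"scene-wrist",tri(sc,b,w,c))
# sight glass centre
def grn(f,box):
    im=cv2.imread(f);h=cv2.cvtColor(im,cv2.COLOR_BGR2HSV);m=cv2.inRange(h,(45,60,60),(80,255,255));k=np.zeros_like(m);k[box[1]:box[3],box[0]:box[2]]=1
    return np.argwhere(m*k)[:,::-1].mean(0)
a,b,c=grn('pics/top0.png',(350,200,450,310)),grn('pics/scene0.png',(250,140,350,200)),grn('pics/w1.png',(200,100,320,220))
print(a,b,c,"glass",tri(tp,a,sc,b),tri(tp,a,w,c),tri(sc,b,w,c))
```

```text
[ 551.7342133  -157.81290664  113.78018315] [[257.95564329 146.66222957]
 [256.3183733  132.55655071]] seen tip 254.8 128.8
pics/top0.png [446 235  33  27 390] [460.84358974 248.66923077]
pics/scene0.png [252 120  14  33 273] [257.94139194 137.48717949]
pics/w1.png [331 201  23  67 931] [342.51987111 233.09237379]
top-scene (array([ 550.3, -158.2,  129.2]), np.float64(1.3)) top-wrist (array([ 550.8, -157.8,  130.7]), np.float64(0.7)) scene-wrist (array([ 550.5, -157.6,  129.3]), np.float64(0.7))
[402.00346821 255.82774566] [299.24368231 169.52166065] [268.00450139 163.08760388] glass (array([541.4, -83.9, 106.2]), np.float64(1.7)) (array([542.2, -83.4, 110. ]), np.float64(0.9)) (array([541.6, -82.9, 106.6]), np.float64(0.7))
```

View pics/top2.png

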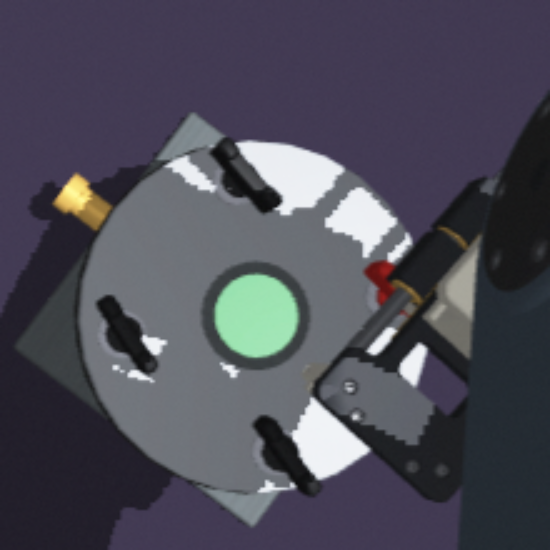

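Run:
```python
from h import *
from workcell import env
s=env.sense();ci=env.camera_info('wrist');sc=env.camera_info('scene');A=R.from_rotvec(s['ee_rot'])
for k in(0,10,20,30,40):
    P=[s['ee_pos']+A.apply([0,y,-k]) for y in(-28,28,0)]+[s['ee_pos']+A.apply([x,0,-k]) for x in(-7.5,7.5)]
    print(k,proj(ci,P).round(0).tolist(),proj(sc,P[2:3]).round(0).tolist())
print(s['ft_force'],s['grip_width'])
```

```text
0 [[267.0, 275.0], [376.0, 275.0], [321.0, 275.0], [321.0, 288.0], [321.0, 261.0]] [[258.0, 147.0]]
10 [[265.0, 283.0], [378.0, 283.0], [321.0, 283.0], [321.0, 296.0], [321.0, 268.0]] [[257.0, 141.0]]
20 [[262.0, 291.0], [381.0, 291.0], [321.0, 291.0], [321.0, 306.0], [321.0, 276.0]] [[257.0, 135.0]]
30 [[259.0, 301.0], [384.0, 301.0], [321.0, 301.0], [321.0, 316.0], [321.0, 285.0]] [[256.0, 129.0]]
40 [[255.0, 311.0], [387.0, 311.0], [321.0, 311.0], [321.0, 327.0], [321.0, 295.0]] [[255.0, 123.0]]
[ 0.63644196 -0.42243051 -0.02437986] 0.2788990171238286
```

All three cues put the real fingertips about 31 mm behind the reported TCP, so they closed just above the wing. The cues are the wrist row at 288, the finger spacing of about 130 px, and the scene row at 129. I'll reopen and go about 30 mm lower while watching the force.

Emit:
drive_tool(commands=[[0, 0, 0, 0, 0, 0], [0, 0, 0, 0, 0, 0], [0, 0, 0, 0, 0, 0], [0, 0, 0, 0, 0, 0], [0, 0, 0, 0, 0, 0]], fingers=0)

```text
t: 4.2
ee_pos: [551.8, -157.8, 113.8]
ee_rot: [-2.873, -1.271, -0.0]
ft_force: [-0.5, -0.0, 0.8]
grip_width: 36.1
grasp_force: 0.0
```

Emit:
drive_tool(commands=[[0, 0, 0.02, 0, 0, 0], [0, 0, 0.04, 0, 0, 0], [0, 0, 0.055, 0, 0, 0], [0, 0, 0.065, 0, 0, 0], [0, 0, 0.075, 0, 0, 0], [0, 0, 0.075, 0, 0, 0]])

```text
t: 4.8
ee_pos: [551.5, -157.7, 83.2]
ee_rot: [-2.873, -1.271, 0.001]
ft_force: [-0.7, 0.4, -0.1]
grip_width: 46.7
grasp_force: 0.0
```

Emit:
drive_tool(commands=[[0, 0, 0, 0, 0, 0], [0, 0, 0, 0, 0, 0], [0, 0, 0, 0, 0, 0], [0, 0, 0, 0, 0, 0], [0, 0, 0, 0, 0, 0], [0, 0, 0, 0, 0, 0], [0, 0, 0, 0, 0, 0], [0, 0, 0, 0, 0, 0]], fingers=-1, grip_force=15)

```text
t: 5.6
ee_pos: [550.8, -157.1, 83.8]
ee_rot: [-2.871, -1.27, 0.002]
ft_force: [-5.2, 3.8, 5.0]
grip_width: 9.2
grasp_force: 15.0
```

```bash
python3 -c "
from h import *
from workcell import env
s=env.sense();print(s['grip_width'],s['grasp_force'],s['ft_torque']);go(551.4,-158.0,84,-207.5,s)"
```

```text
9.173495903409052 14.97572734951973 [ 0.62755988  1.00086425 -0.01668274]
cmd [-0.0006  0.0027 -0.0005] [-0.0006  0.0007  0.4179] now [ 550.8 -157.1   83.8] q [-0.36  0.51  1.68  0.    0.96  0.38] F [-5.2  3.8  5. ] t 5.6
```

The wing is gripped at 9.2 mm. Next I turn it 75° clockwise.

Emit:
drive_tool(commands=[[0, -0.0022, 0, 0, 0, 0.04], [0, -0.0022, 0, 0, 0, 0.08], [0, -0.0022, 0, 0, 0, 0.12], [0, -0.0022, 0, 0, 0, 0.16], [0, -0.0022, 0, 0, 0, 0.2], [0, -0.0022, 0, 0, 0, 0.24], [0, -0.0022, 0, 0, 0, 0.28], [0, -0.0022, 0, 0, 0, 0.32]])

```text
t: 6.4
ee_pos: [551.2, -158.2, 83.9]
ee_rot: [3.128, -0.278, 0.001]
ft_force: [0.2, -7.1, -2.4]
grip_width: 8.9
grasp_force: 15.0
```

Emit:
drive_tool(commands=[[0, 0, 0, 0, 0, 0.03], [0, 0, 0, 0, 0, 0.06], [0, 0, 0, 0, 0, 0.08], [0, 0, 0, 0, 0, 0.09], [0, 0, 0, 0, 0, 0.095], [0, 0, 0, 0, 0, 0.095]])

```text
t: 7.0
ee_pos: [551.1, -158.6, 83.9]
ee_rot: [3.053, -0.733, 0.001]
ft_force: [-0.4, -8.3, -1.6]
grip_width: 8.8
grasp_force: 15.0
```

```bash
python3 -c "
from h import *
from workcell import env
s=env.sense();print(s['grip_width'],s['grasp_force'],s['ft_torque']);go(550.8,-157.2,84,-207.5,s)"
```

```text
8.764860794154565 14.986190646886826 [-1.44489796  0.35098478  0.04294494]
cmd [-0.0022 -0.0027 -0.0004] [ 0.0006 -0.0004  0.0028] now [ 551.1 -158.6   83.9] q [-0.36  0.51  1.68 -0.    0.95  1.68] F [-0.4 -8.3 -1.6] t 7.0
```

Emit:
drive_tool(commands=[[0, 0, 0, 0, 0, 0.01], [0, 0, 0, 0, 0, 0.02], [0, 0, 0, 0, 0, 0.025], [0, 0, 0, 0, 0, 0.025]])

```text
t: 7.4
ee_pos: [551.3, -158.7, 83.9]
ee_rot: [3.022, -0.851, 0.002]
ft_force: [0.7, -8.3, -2.0]
grip_width: 9.2
grasp_force: 15.6
```

```bash
python3 -c "
from h import *
from workcell import env
s=env.sense();print(s['grip_width'],s['grasp_force'],s['ft_torque']);go(550.8,-157.2,84,-207.5,s)"
```

```text
9.244397236202222 15.630369102145778 [-1.43791482  0.19023637  0.25466154]
cmd [-0.0029 -0.0025 -0.0003] [ 0.0006 -0.0005 -0.022 ] now [ 551.3 -158.7   83.9] q [-0.36  0.51  1.68 -0.    0.95  1.76] F [ 0.7 -8.3 -2. ] t 7.4
```

The torque rose to 0.25 N m, so red is at its stop. I'll release, lift, and move to the opposite screw.

Emit:
drive_tool(commands=[[0, 0, 0, 0, 0, 0], [0, 0, 0, 0, 0, 0], [0, 0, 0, 0, 0, 0], [0, 0, 0, 0, 0, 0], [0, 0, 0, 0, 0, 0], [0, 0, 0, 0, 0, 0]], fingers=0)

```text
t: 8.0
ee_pos: [551.1, -157.2, 83.8]
ee_rot: [-3.024, 0.852, 0.0]
ft_force: [0.2, 0.6, 0.3]
grip_width: 45.9
grasp_force: 0.0
```

Emit:
drive_tool(commands=[[0, 0, -0.05, 0, 0, 0], [0, 0, -0.15, 0, 0, 0], [0, 0, -0.25, 0, 0, 0], [0, 0, -0.25, 0, 0, 0], [0, 0, -0.25, 0, 0, 0]])

```text
t: 8.5
ee_pos: [551.2, -157.2, 184.1]
ee_rot: [3.024, -0.852, 0.002]
ft_force: [-0.2, 0.1, -1.0]
grip_width: 46.6
grasp_force: 0.0
```

```bash
python3 -c "
from h import *
from workcell import env
go(531.9,-9.9,180,-145.5,env.sense())"
```

```text
cmd [-0.2335 -0.2889  0.0102] [ 2.000e-04 -4.000e-04 -3.665e-01] now [ 551.2 -157.2  184.1] q [-0.36  0.39  1.59 -0.    1.16  1.76] F [-0.2  0.1 -1. ] t 8.5
```

Emit:
drive_tool(commands=[[-0.2335, -0.289, 0.01, 0, 0, -0.366], [-0.2335, -0.289, 0.01, 0, 0, -0.366], [-0.2335, -0.289, 0.01, 0, 0, -0.366], [-0.2335, -0.289, 0.01, 0, 0, -0.366], [-0.2335, -0.289, 0.01, 0, 0, -0.366], [-0.2335, -0.289, 0.01, 0, 0, -0.366], [-0.2335, -0.289, 0.01, 0, 0, -0.366], [-0.2335, -0.289, 0.01, 0, 0, -0.366]])

```text
t: 9.3
ee_pos: [530.9, -9.7, 178.1]
ee_rot: [-2.997, -0.938, 0.004]
ft_force: [0.6, -0.9, 0.5]
grip_width: 46.7
grasp_force: 0.0
```

Emit:
drive_tool(commands=[[0, 0, 0, 0, 0, 0], [0, 0, 0, 0, 0, 0]])

```text
t: 9.5
ee_pos: [531.3, -9.8, 178.8]
ee_rot: [-3.002, -0.924, 0.003]
ft_force: [-0.9, -0.3, -0.1]
grip_width: 46.7
grasp_force: 0.0
```

```bash
python3 -c "
from h import *
from workcell import env
go(531.9,-9.9,84,-145.5,env.sense())
ci=env.camera_info('wrist');im=env.get_image('wrist')[:,:,::-1];cv2.imwrite('pics/w3.png',im)
d=np.radians(-145.5);v=17.5*np.array([np.cos(d),np.sin(d),0]);c=np.array([531.9,-9.9,138]);print(proj(ci,[c,c+v,c-v]).round(0).tolist(),proj(ci,[[551,-157.5,138]]))"
```

```text
cmd [0.0015 0.0014 0.2369] [-0.0004  0.0004 -0.0015] now [531.3  -9.8 178.8] q [-0.11  0.32  1.7   0.    1.12  0.87] F [-0.9 -0.3 -0.1] t 9.5
[[323.0, 248.0], [323.0, 275.0], [323.0, 220.0]] [[525.71433536 345.06239811]]
```

View pics/w3.png

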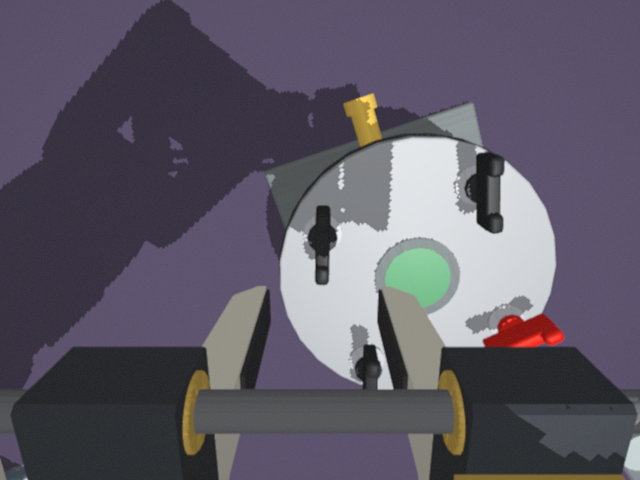

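In the wrist view the opposite wing sits at x≈322, rows 208–282, centred between the fingers. The red wing shows as turned. I'll descend and grip.

Emit:
drive_tool(commands=[[0.0015, 0.0015, 0.06, 0, 0, -0.0015], [0.0015, 0.0015, 0.12, 0, 0, -0.0015], [0.0015, 0.0015, 0.17, 0, 0, -0.0015], [0.0015, 0.0015, 0.21, 0, 0, -0.0015], [0.0015, 0.0015, 0.237, 0, 0, -0.0015], [0.0015, 0.0015, 0.237, 0, 0, -0.0015]])

```text
t: 10.15
ee_pos: [531.8, -9.9, 83.7]
ee_rot: [-2.999, -0.934, 0.004]
ft_force: [0.6, -0.1, 0.5]
grip_width: 46.5
grasp_force: 0.0
```

Emit:
drive_tool(commands=[[0, 0, 0, 0, 0, 0], [0, 0, 0, 0, 0, 0], [0, 0, 0, 0, 0, 0], [0, 0, 0, 0, 0, 0], [0, 0, 0, 0, 0, 0], [0, 0, 0, 0, 0, 0], [0, 0, 0, 0, 0, 0], [0, 0, 0, 0, 0, 0]], fingers=-1)

```text
t: 10.95
ee_pos: [531.6, -8.6, 85.3]
ee_rot: [-2.996, -0.935, 0.002]
ft_force: [-5.9, 9.2, 7.2]
grip_width: 8.8
grasp_force: 15.0
```

```bash
python3 -c "
from h import *
from workcell import env
s=env.sense();print(s['grip_width'],s['grasp_force'],s['ft_torque']);go(531.9,-9.9,84,-207.5,s)"
```

```text
8.752413369863735 15.00023603439331 [ 1.7126626   1.26927856 -0.10424563]
cmd [-0.0013  0.0032  0.0031] [-0.0008  0.0007  0.3453] now [531.6  -8.6  85.3] q [-0.1   0.44  1.79  0.    0.92  0.86] F [-5.9  9.2  7.2] t 10.95
```

Emit:
drive_tool(commands=[[0, -0.003, 0, 0, 0, 0.04], [0, -0.003, 0, 0, 0, 0.08], [0, -0.003, 0, 0, 0, 0.12], [0, -0.003, 0, 0, 0, 0.16], [0, -0.003, 0, 0, 0, 0.2], [0, -0.003, 0, 0, 0, 0.24], [0, -0.003, 0, 0, 0, 0.28], [0, -0.003, 0, 0, 0, 0.31]])

```text
t: 11.75
ee_pos: [531.8, -10.0, 85.3]
ee_rot: [3.085, -0.583, 0.0]
ft_force: [-2.8, -7.2, 3.3]
grip_width: 8.8
grasp_force: 15.0
```

Emit:
drive_tool(commands=[[0, 0, 0, 0, 0, 0.02], [0, 0, 0, 0, 0, 0.035], [0, 0, 0, 0, 0, 0.05], [0, 0, 0, 0, 0, 0.058], [0, 0, 0, 0, 0, 0.058]])

```text
t: 12.25
ee_pos: [531.9, -10.2, 85.3]
ee_rot: [3.021, -0.854, 0.001]
ft_force: [-1.7, -7.2, 2.8]
grip_width: 9.6
grasp_force: 15.5
```

```bash
python3 -c "
from h import *
from workcell import env
s=env.sense();print(s['grip_width'],s['grasp_force'],s['ft_torque']);go(531.9,-9.9,84,-207.5,s)"
```

```text
9.595830870845539 15.503181258682162 [-1.36829813  0.4971208   0.21876913]
cmd [-0.0004 -0.0007  0.0033] [ 0.0006 -0.0003 -0.0226] now [531.9 -10.2  85.3] q [-0.11  0.44  1.79 -0.    0.91  2.02] F [-1.7 -7.2  2.8] t 12.25
```

The torque is 0.22 N m and the tool stands at the same angle as for red's stop, so this screw is tight too. I'll release and lift.

Emit:
drive_tool(commands=[[0, 0, 0, 0, 0, 0], [0, 0, 0, 0, 0, 0], [0, 0, 0, 0, 0, 0], [0, 0, 0, 0, 0, 0], [0, 0, 0, 0, 0, 0], [0, 0, 0, 0, 0, 0]], fingers=0)

```text
t: 12.85
ee_pos: [531.9, -8.9, 85.0]
ee_rot: [-3.023, 0.854, 0.0]
ft_force: [-0.1, -0.1, 0.2]
grip_width: 45.8
grasp_force: 0.0
```

Emit:
drive_tool(commands=[[0, 0, -0.05, 0, 0, 0], [0, 0, -0.15, 0, 0, 0], [0, 0, -0.25, 0, 0, 0], [0, 0, -0.35, 0, 0, 0], [0, 0, -0.4, 0, 0, 0], [0, 0, -0.4, 0, 0, 0], [0, 0, -0.4, 0, 0, 0]])

```text
t: 13.55
ee_pos: [531.7, -9.0, 244.3]
ee_rot: [3.023, -0.854, -0.001]
ft_force: [-0.4, -1.0, -0.1]
grip_width: 46.8
grasp_force: 0.0
```

```bash
python3 -c "
from workcell import env
import cv2
cv2.imwrite('pics/w4.png',env.get_image('wrist')[:,:,::-1])"
```

```text
(no output)
```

View pics/w4.png

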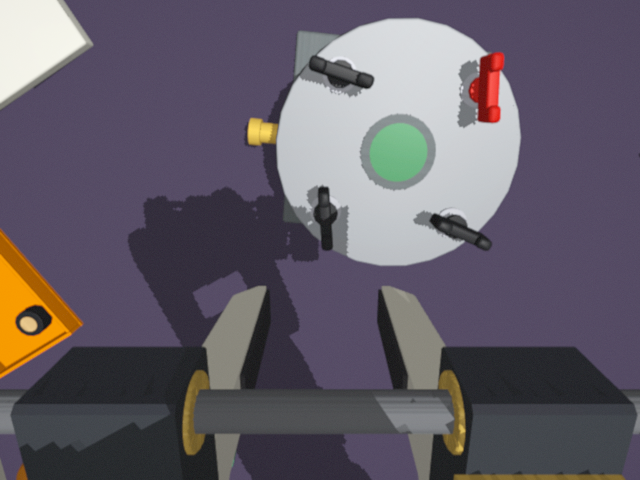

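Both the red wing (490,88) and the opposite wing (325,217) now stand square to the nozzle axis. The two others, at (341,72) and (461,231), are still near loose, and the gripper is clear.

```bash
python3 -c "
from workcell import env
print(env.close_job())"
```

```text
the job is handed in; nothing more can be done
None
```

I turned the red wing screw clockwise to its stop, then the diagonally opposite one. The other two still look loose, the gripper is clear, and I handed the job in at about 13.6 s; no verdict came back.

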